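# Make up the backflush kit and the steam-valve kit

### The job

Make up two service kits from the parts on the bench. Backflush kit, in the larger tray: seat the filter basket by its rim in the tray's round collar, lay the rubber blind disc flat in the basket, and lay the group brush down between the two pairs of bent lugs. Steam-valve kit, in the smaller tray: stand the black valve knob in the wide cup and the tall union nut, spigot up, in the narrow cup; leave the brass elbow and the roll of thread tape lying where they are.

Things in the scene. Friction and masses are not known exactly. Their poses are not given: they have to be found in the camera images.
- backflush_tray: Larger tray, fixed, 205 (x) x 160 (y) mm, rim 8 high; origin under its centre, floor 2.5 mm above it. Dark collar at x 0, y -34: bore 61, mouth 64, outside 70, top 27.5 above origin; a seated basket stands about 5.5 above it. Brush lugs at x -55 and +55, either side of y +45: gap 22 at the foot, 39 at the top (17 above origin); brush lies on the floor along x, mid-length at x 0, head either way.
- valve_tray: Smaller tray, a grey pan, fixed, 160 (x) x 110 (y) mm, rim 8 high; origin under its centre, floor 2.5 mm above it. Wide cup for the knob at x +37, y 0: bore 55, flared mouth 61, top 14.5 above origin. Narrow cup for the nut at x -37, y 0: bore 36, flared mouth 42, top 11.5 above origin. The pan's floor is the bottom of both cups.
- basket: Steel filter basket, open tapered cup standing upright, 24 mm high: 67 across the rim (rim from 20 to 24 height), body 58 under the rim and 51 at the bottom, 52 inside, floor 2 thick. Take it across the outside of the rim. Origin: centre of its underside, z up.
- blind_disc: Black rubber blind disc, 38 mm across, 13 high, lying flat. Origin: centre of its underside, z up. Fingers do not fit beside it inside the basket: hold it by its upper edge and let it go with the fingertips just over the basket's rim; it drops some 15 mm.
- brush: Black cleaning brush, 173 mm long, 19 wide, 17 high, lying bristles down. Origin: mid-length, on the underside; x runs along the handle, head (18 wide) at x -86 to -41, handle (16 wide, from 2 to 14 above the origin) at x -43 to +87. Take the handle near the middle.
- valve_knob: Black round valve knob, 44 mm across, 39 high, standing upright. Origin: centre of its underside, z up.
- tall_nut: Tall brass union nut, 24 mm high, standing: hexagon 22 across flats (flats face its x), 25 across corners, up to 16 height, then a round spigot 17 across. Origin: centre of its underside, z up.
- brass_elbow: Brass elbow pipe fitting lying flat, L-shaped, 39 x 40 mm, 18 high; in neither kit. Origin: centre of its bounding square, on the underside.
- thread_tape: Roll of white thread tape lying flat, 52 mm across its flange, 12 high; in neither kit. Origin: centre of its underside.

How it is judged:
At the end, for the whole second after the job is handed in: Basket level in its collar (8 mm), disc flat on the basket's floor, brush down between the lugs (12 mm across, 22 mm along, 0.15 rad), knob and tall nut upright on the floor of the wide and narrow cups (11 mm), all released and at rest; brass elbow and tape not moved (x of basket in the frame of backflush_tray between -0.008 and 0.008 m and y of basket in the frame of backflush_tray between -0.042 and -0.026 m and z of basket in the frame of backflush_tray between 0.001 and 0.01 m and angle between basket's own z axis and vertical below 0.12 rad and horizontal distance between blind_disc and basket below 0.011 m and z of blind_disc in the frame of basket between -0.003 and 0.007 m and angle between each of blind_disc, brush's own z axis and vertical below 0.25 rad and x of brush in the frame of backflush_tray between -0.022 and 0.022 m and y of brush in the frame of backflush_tray between 0.033 and 0.057 m and z of brush in the frame of backflush_tray between -0.002 and 0.01 m and angle between the x axis of brush and the x axis of backflush_tray, either way round below 0.15 rad and x of valve_knob in the frame of valve_tray between 0.026 and 0.048 m and y of valve_knob in the frame of valve_tray between -0.011 and 0.011 m and z of valve_knob in the frame of valve_tray between -0.001 and 0.007 m and angle between each of valve_knob, tall_nut's own z axis and vertical below 0.15 rad and x of tall_nut in the frame of valve_tray between -0.048 and -0.026 m and y of tall_nut in the frame of valve_tray between -0.011 and 0.011 m and z of tall_nut in the frame of valve_tray between -0.001 and 0.007 m and linear speed of each of basket, blind_disc, brush, valve_knob, tall_nut below 0.02 m/s); the robot touches nothing.
It fails at once if the brass elbow is moved more than 30 mm (distance of brass_elbow from where it was at the start of the episode above 0.03 m).
It fails at once if the thread tape is moved more than 30 mm (distance of thread_tape from where it was at the start of the episode above 0.03 m).
It also fails if it takes over 134 s, if anything falls off the work surface, if the arm or the gripper's body presses on something with over 40 N, if the wrist force passes 120 N, or if a joint passes its speed limit or range.

### The arm

A 7-joint arm with a two-finger parallel gripper is mounted at the origin on a cart in front of the work surface, level with it; the furniture and walls round the work are solid. World frame = base frame: x ahead of the robot, y to its left, z up, the work surface at z = 0. Lengths are in m, angles in rad, forces in N, time in s.
With the tool pointing down it reaches from about 0.4 to 0.85 m from the base axis. Payload 10.4 kg.
Tool frame: the origin (TCP) lies on the centre line of the jaws, within the pads' length; the fingertips stand 11 mm ahead of it and the grasp point (between the pads) lies 8 mm behind it (tip_reach is the distance from the TCP to the fingertips, in m); z points along the fingers, y is the line along which they close (so a half turn about z gives the same grasp; the last joint's range is limited). The gripper opens to 85 mm and grips with 20 to 120 N. Pads are 22 mm wide; open, the fingers measure 114 mm over their backs; the gripper's body (76 mm by 85 mm) begins 54 mm behind the grasp point. The pads swing forward as they close: fully open they stand 13 mm farther back than shut.
Start: joints at [-1.129, 0.332, -0.065, 1.46, 0.022, 1.35, -0.088], TCP at [0.28, 0.559, 0.242] pointing down, gripper open.
Joint ranges: [-2.6, 2.6], [-0.5, 2.12], [-1.47, 1.34], [0.16, 2.42], [-1.27, 4.41], [0.06, 2.06], [-2.6, 2.6]. Speed limits (rad/s): [2.22, 2.22, 2.79, 2.79, 3.14, 3.14, 3.14].

### API

Orientations are given as a unit quaternion [x, y, z, w].
In Python, from workcell import get_obs, camera, hand_in, tip_reach gives the robot as it stands. The module is installed in compiled form; this text tells all that it offers.
- The arm moves only by the tool move_arm, never from a script. Its argument "plan" is a list of rows, each an object with "delta_pos": the shift along the tool's x, y, z in shares of 0.8 m (1.0 is 0.8 m), a list of three; "turn": the turn, a rotation vector about the tool's x, y, z in a scale on which 1.0 is 2 pi rad, a list of three; "fingers": the closure, from 0 (fully open) to 1 (shut). A call has 1 to 12 rows; each row is the pose to reach, as a shift and turn from the pose commanded when the call began, along the tool's axes at that moment; what a row does not reach only later rows make up. A row lasts 1/8 s, in which the tool goes at most 62.5 mm and 10.7 degrees, less where a joint would pass 70% of its speed; a pose out of reach is approached as far as the arm can. A call with a gripper value outside its range is refused whole. The fingers move at their own pace and stop on an object; "force" is the grip in N (left out, the last holds). Time passes only in rows, so rows that repeat a pose let the fingers close. It gives the time, the measured TCP pose, the force, the opening and the grip force at its end, in the units of the state.
- get_obs(): the state, without advancing time (a new reading comes with each control period).
- camera(name): name is "scene" or "top"; returns a dict with "color" (420x560x3 uint8, red, green, blue), "range_z" (420x560 float32, m along the optical axis (not along the pixel's ray), 0 where there is no reading), "fx", "fy", "cx", "cy" (pixels), "k1" (the pictures are not rectified: a ray, as slopes to the right and down, at radius r is drawn at 1 + k1 r^2 times it, then the intrinsics apply), "R" (3x3) and "t" (3): a world point X has camera coordinates R X + t. Camera axes: x right, y down, z forward; pixel columns grow to the right and rows downward; lengths in m; the calibration is good to about 2 mm. A picture is of the moment at which its call begins.
- hand_in(): hands the job in; it is judged then, once.
The state is a dict: "clock": time; "joint_pos": joint angles; "joint_velocities": joint speeds; "tau": joint torques, N m; "position": TCP position; "ee_rot": TCP orientation; "ft_force": force on the tool from outside, world axes, zero at the start; "torque": the same for the moment, N m; "grip_width": opening from 0.0 (shut) to 1.0 (fully open); "grasp_force": force on a finger pad.
Only numpy, scipy, OpenCV 4.12 (cv2) and the standard library are available. Lean on these libraries where they do the work, as an engineer would, in place of code of your own. Each camera call takes 0.05 s, during which the arm holds its last target. There are 200 camera calls.

## Working session

There is one attempt and no reset: what is moved stays moved. The work goes in short steps, Python scripts to look and compute and a tool call to move; the robot and the scene stay as the last step left them, time stands still between calls to the robot, and variables do not carry over. Pictures are saved under pics/ and viewed, at most 14 in all, crops included, and the job is handed in when it is done.

Besides the shell and the picture viewer there is one more tool, called after ">>>" as name(argument=value, ...) on one line, values as JSON. move_arm: Moves the arm, as the interface text tells. Its arguments: {"type":"object","properties":{"plan":{"type":"array","items":{"type":"object","properties":{"delta_pos":{"type":"array","items":{"type":"number"}},"turn":{"type":"array","items":{"type":"number"}},"fingers":{"type":"number"}}}},"force":{"type":"number"}},"required":["plan"]}

```bash
mkdir -p pics
cat > h.py <<'E'
import numpy as np, cv2
from workcell import get_obs, camera
def ray(c,uv):
    uv=np.atleast_2d(np.float64(uv)); d=np.stack([(uv[:,0]-c['cx'])/c['fx'],(uv[:,1]-c['cy'])/c['fy']],1)
    s=d.copy()
    for _ in range(20): s=d/(1+c['k1']*(s**2).sum(1,keepdims=True))
    return s
def onplane(c,uv,z):
    s=ray(c,uv); D=np.c_[s,np.ones(len(s))]@c['R']; o=-c['R'].T@c['t']
    k=(z-o[2])/D[:,2]; return o+k[:,None]*D
def cloud(c):
    h,w=c['range_z'].shape; u,v=np.meshgrid(np.arange(w),np.arange(h))
    s=ray(c,np.c_[u.ravel(),v.ravel()]); zz=c['range_z'].ravel()
    P=(np.c_[s,np.ones(len(s))]*zz[:,None]-c['t'])@c['R']; P[zz==0]=np.nan
    return P.reshape(h,w,3)
def save(c,n): cv2.imwrite('pics/'+n+'.png',c['color'][:,:,::-1])
E
python3 - <<'E'
from h import *
import pickle
for n in('top','scene'):
    c=camera(n); save(c,n+'0'); pickle.dump(c,open(n+'0.pkl','wb'))
    print(n,c['fx'],c['k1'],-c['R'].T@c['t'],c['R'].round(2).tolist())
o=get_obs();print(o)
E
```

```text
top 510.3663133311192 -0.17698734568416905 [ 0.32436144 -0.01192765  1.26120951] [[-0.01, -1.0, -0.02], [-0.98, 0.02, -0.18], [0.18, 0.02, -0.98]]
scene 416.1167724694354 -0.08869318777370247 [ 0.03503071 -0.81199661  0.7954759 ] [[0.85, -0.53, 0.0], [-0.33, -0.54, -0.77], [0.41, 0.66, -0.63]]
{'clock': 0.1, 'joint_pos': array([-1.12860138,  0.33275939, -0.0647164 ,  1.46083488,  0.02161838,
        1.34990821, -0.08853694]), 'joint_velocities': array([-4.23886591e-05, -2.01472818e-03, -5.24200237e-04, -2.66069995e-03,
       -1.06975726e-03,  1.61416894e-03, -1.01592547e-03]), 'tau': array([ 1.54600591e-03, -6.26744127e+01,  4.93766635e-02, -3.92431962e+01,
        1.63391617e-02,  6.84586572e-03, -3.37795370e-05]), 'position': array([0.28000732, 0.55841582, 0.24163703]), 'ee_rot': array([ 2.30310513e-01,  9.73117002e-01, -5.97409549e-04, -1.06392795e-04]), 'ft_force': array([ 0.2852249 , -0.17003777, -0.80936864]), 'torque': array([-0.03825492,  0.022957  , -0.03417301]), 'grasp_force': 0.0, 'grip_width': 0.9978319151852548}
```

View pics/top0.png

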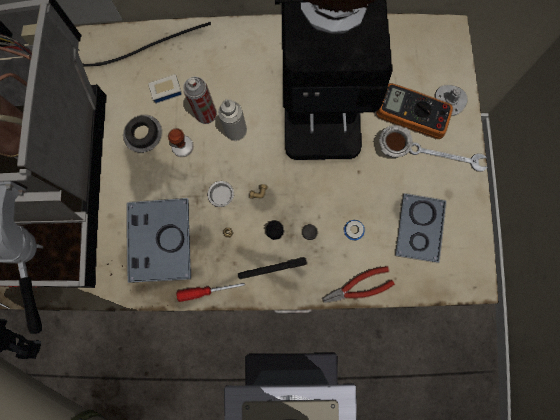

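View pics/scene0.png

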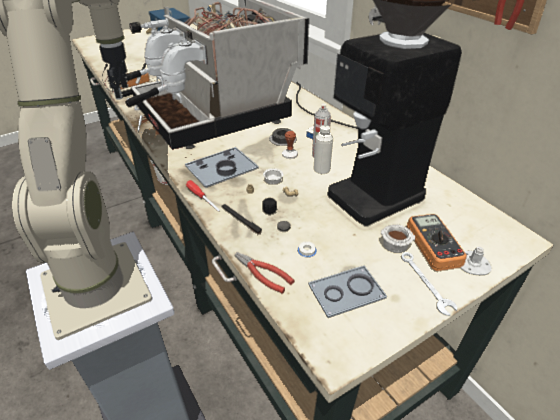

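The top picture shows the larger tray at (158,240) with its collar at (171,237) and lugs on the left. The basket is at (219,193), nut (228,232), elbow (259,191), knob (275,230), disc (309,232), tape (354,230), brush (272,268) and the smaller tray (420,228), wide cup at the top. The scene view agrees.

```bash
cat > m.py <<'E'
from h import *
import pickle
c=pickle.load(open('top0.pkl','rb')); P=cloud(c)
boxes=dict(basket=(200,175,238,212),nut=(218,223,238,242),knob=(260,214,290,245),disc=(297,220,322,244),brush=(234,252,310,282),tape=(338,215,370,246),elbow=(245,178,272,204),btray=(115,190,200,292),vtray=(388,185,452,272))
g=cv2.cvtColor(c['color'],cv2.COLOR_RGB2LAB).astype(float)
for n,(a,b,d,e) in boxes.items():
    sub=g[b:e,a:d]; ed=np.concatenate([sub[0],sub[-1],sub[:,0],sub[:,-1]]); bg=np.median(ed,0)
    m=(np.linalg.norm(sub-bg,axis=2)>28).astype(np.uint8)
    cs,_=cv2.findContours(m,cv2.RETR_EXTERNAL,cv2.CHAIN_APPROX_NONE); k=max(cs,key=cv2.contourArea)
    mm=np.zeros_like(m); cv2.drawContours(mm,[k],-1,1,-1)
    zt=dict(basket=.024,nut=.012,knob=.03,disc=.012,brush=.012,tape=.012,elbow=.009,btray=.008,vtray=.008)[n]
    h=P[b:e,a:d,2][mm>0]
    q=onplane(c,k[:,0]+[a,b],zt)[:,:2].astype(np.float32)
    (ce,s,an)=cv2.minAreaRect(q); (cc,r)=cv2.minEnclosingCircle(q)
    M=cv2.moments(mm,True); w=onplane(c,[[a+M['m10']/M['m00'],b+M['m01']/M['m00']]],zt)[0]
    print(n,'rect',np.round(ce,4),np.round(s,4),round(an,1),'circ',np.round(cc,4),round(r,4),'cen',w.round(4),'h',np.nanpercentile(h,[5,50,95]).round(4))
im=cv2.resize(c['color'][170:300,110:450,::-1],None,fx=2.35,fy=2.35,interpolation=cv2.INTER_CUBIC); cv2.imwrite('pics/crop0.png',im)
im=cv2.resize(np.hstack([c['color'][190:290,115:200],c['color'][185:285,385:470]])[:,:,::-1],None,fx=4.5,fy=4.5,interpolation=cv2.INTER_CUBIC); cv2.imwrite('pics/trays0.png',im)
E
python3 m.py
```

```text
basket rect [0.6313 0.1638] [0.0514 0.0531] 0.8 circ [0.6292 0.1643] 0.03 cen [0.6373 0.1696 0.024 ] h [0.0003 0.0108 0.024 ]
nut rect [0.5283 0.1471] [0.0254 0.0226] 0.1 circ [0.5278 0.1473] 0.0139 cen [0.5278 0.1469 0.012 ] h [-0.0015  0.0142  0.025 ]
knob rect [0.5296 0.0305] [0.049  0.0472] 89.1 circ [0.5325 0.0289] 0.0275 cen [0.5301 0.0302 0.03  ] h [-0.0021  0.0364  0.0415]
disc rect [ 0.526  -0.0556] [0.0397 0.0377] 88.9 circ [ 0.525  -0.0557] 0.0214 cen [ 0.5254 -0.0555  0.012 ] h [-0.0007  0.0109  0.0159]
brush rect [0.44   0.0376] [0.0456 0.1739] 3.1 circ [0.4359 0.0377] 0.0879 cen [0.4379 0.0321 0.012 ] h [-0.0028  0.0117  0.0186]
tape rect [ 0.5296 -0.167 ] [0.0526 0.0519] 43.2 circ [ 0.5288 -0.1665] 0.0271 cen [ 0.5287 -0.1668  0.012 ] h [-0.0026  0.0072  0.0152]
elbow rect [0.6259 0.0667] [0.0584 0.0493] 88.9 circ [0.6199 0.0639] 0.0324 cen [0.6223 0.0636 0.009 ] h [-0.004   0.0011  0.0182]
btray rect [0.4997 0.313 ] [0.2374 0.1882] 1.1 circ [0.4958 0.3136] 0.1481 cen [0.4969 0.319  0.008 ] h [-0.0025  0.0024  0.0153]
vtray rect [ 0.5333 -0.328 ] [0.1323 0.1653] 80.2 circ [ 0.5321 -0.335 ] 0.0978 cen [ 0.532  -0.3329  0.008 ] h [-0.0019  0.0028  0.0127]
```

View pics/crop0.png

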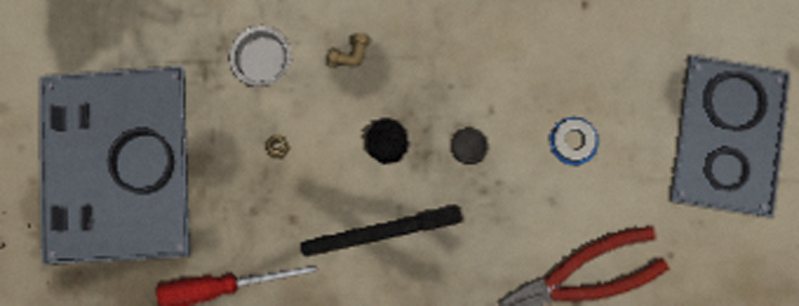

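View pics/trays0.png

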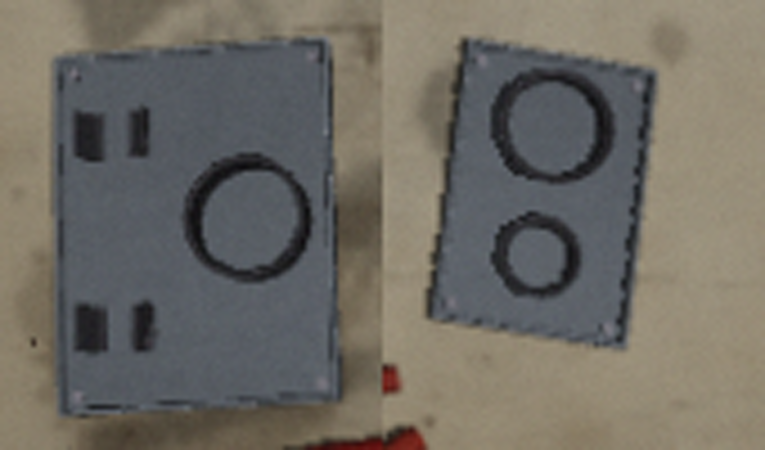

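The crops show each part clearly: brush from (305,248) to (460,213) with its head at the right, nut at (277,147), lugs at the left of the larger tray, and both trays turned a few degrees. Next I refine the positions using dark and blue masks.

```bash
cat > m2.py <<'E'
from h import *
import pickle
c=pickle.load(open('top0.pkl','rb')); P=cloud(c)
im=c['color'].astype(int); gr=im.mean(2); bl=im[:,:,2]-im[:,:,0]
def big(mask,box):
    a,b,d,e=box; m=np.zeros(mask.shape,np.uint8); m[b:e,a:d]=mask[b:e,a:d]
    cs,_=cv2.findContours(m,cv2.RETR_EXTERNAL,cv2.CHAIN_APPROX_NONE); return max(cs,key=cv2.contourArea)[:,0].astype(float)
def fit(n,k,z,f):
    q=onplane(c,k,z)[:,:2].astype(np.float32); r=f(q); print(n,[np.round(x,4).tolist() for x in r]); return r
sat=im.max(2)-im.min(2)
fit('brush',big(gr<50,(234,252,312,282)),.013,cv2.minAreaRect)
fit('knob',big(gr<45,(260,214,290,245)),.036,cv2.fitEllipse)
fit('disc',big(gr<92,(297,220,322,244)),.012,cv2.fitEllipse)
fit('basket',big(sat<26,(200,175,240,214)),.023,cv2.fitEllipse)
fit('btray',big(bl>4,(110,185,205,295)),.008,cv2.minAreaRect)
fit('vtray',big(bl>4,(385,180,460,280)),.008,cv2.minAreaRect)
fit('collar',big(gr<70,(153,218,190,260)),.0275,cv2.fitEllipse)
fit('wide',big(gr<70,(405,196,440,230)),.0145,cv2.fitEllipse)
fit('narrow',big(gr<70,(405,229,435,255)),.0115,cv2.fitEllipse)
fit('lugs',np.concatenate([big(gr<70,b) for b in((128,210,140,230),(141,210,152,230),(128,254,141,272),(141,254,152,272))]),.012,cv2.minAreaRect)
for n,b in dict(l1=(128,210,140,230),l2=(141,210,152,230),l3=(128,254,141,272),l4=(141,254,152,272)).items(): fit(n,big(gr<70,b),.012,cv2.minAreaRect)
E
python3 m2.py
```

```text
brush [[0.4375, 0.0378], [0.0194, 0.1702], 11.1414]
knob [[0.5283, 0.0304], [0.0431, 0.0446], 116.1782]
disc [[0.5257, -0.0559], [0.0374, 0.0391], 130.8497]
basket [[0.6247, 0.1642], [0.0662, 0.0678], 23.9208]
btray [[0.5125, 0.3251], [0.2044, 0.1596], 3.0874]
vtray [[0.5319, -0.337], [0.1089, 0.1586], 79.2704]
collar [[0.513, 0.2898], [0.0672, 0.0729], 138.7062]
wide [[0.5685, -0.342], [0.064, 0.07], 174.577]
narrow [[0.4958, -0.3289], [0.0456, 0.0484], 5.3069]
lugs [[0.5093, 0.371], [0.1362, 0.0468], 2.903]
l1 [[0.5631, 0.3874], [0.0268, 0.0159], 2.2166]
l2 [[0.5651, 0.3573], [0.0261, 0.0079], 2.0335]
l3 [[0.4547, 0.3823], [0.0281, 0.0182], 1.6113]
l4 [[0.4556, 0.3513], [0.0253, 0.0129], 1.5617]
```

```bash
cat >> h.py <<'E'
from scipy.spatial.transform import Rotation as Ro
def go(p,az):
    "shift and turn in tool axes to TCP p, pointing down, tool y at azimuth az (deg)"
    o=get_obs(); R=Ro.from_quat(o['ee_rot']); a=np.radians(az)
    y=np.array([np.cos(a),np.sin(a),0]); z=np.array([0,0,-1.]); T=Ro.from_matrix(np.c_[np.cross(y,z),y,z])
    print('pos',R.inv().apply(np.array(p)-o['position']).round(4).tolist(),'turn',(R.inv()*T).as_rotvec().round(4).tolist(),'at',o['position'].round(4),'t',round(o['clock'],2))
E
python3 -c "
from h import *
import workcell
t=workcell.tip_reach; print(t() if callable(t) else t)
go([.6247,.1642,.12],0)"
```

```text
0.011
pos [-0.4848, -0.1977, 0.1219] turn [-0.001, 0.0007, 1.106] at [0.28   0.5584 0.2416] t 0.1
```

The rows are not in the units I measure in: shifts go in shares of 0.8 m and turns go in shares of 2 pi rad. I convert before sending: -0.485 m / 0.8 = -0.6063, -0.231 m / 0.8 = -0.2888, 1.106 rad / 6.2832 = 0.176.

>>> move_arm(plan=[{"delta_pos":[-0.035,-0.07,0],"turn":[0,0,0.0286],"fingers":0},{"delta_pos":[-0.07,-0.1375,0],"turn":[0,0,0.0573],"fingers":0},{"delta_pos":[-0.105,-0.2075,0],"turn":[0,0,0.0859],"fingers":0},{"delta_pos":[-0.145,-0.2888,0],"turn":[0,0,0.1146],"fingers":0},{"delta_pos":[-0.6063,-0.2475,0.1525],"turn":[-0.0002,0.0002,0.176],"fingers":0},{"delta_pos":[-0.6063,-0.2475,0.1525],"turn":[-0.0002,0.0002,0.176],"fingers":0},{"delta_pos":[-0.6063,-0.2475,0.1525],"turn":[-0.0002,0.0002,0.176],"fingers":0},{"delta_pos":[-0.6063,-0.2475,0.1525],"turn":[-0.0002,0.0002,0.176],"fingers":0},{"delta_pos":[-0.6063,-0.2475,0.1525],"turn":[-0.0002,0.0002,0.176],"fingers":0},{"delta_pos":[-0.6063,-0.2475,0.1525],"turn":[-0.0002,0.0002,0.176],"fingers":0},{"delta_pos":[-0.6063,-0.2475,0.1525],"turn":[-0.0002,0.0002,0.176],"fingers":0},{"delta_pos":[-0.6063,-0.2475,0.1525],"turn":[-0.0002,0.0002,0.176],"fingers":0}])

```text
clock: 1.6
position: [0.6249, 0.1635, 0.1192]
ee_rot: [0.708, 0.707, -0.0, -0.001]
ft_force: [-1.3, 0.2, 0.0]
grip_width: 0.997
grasp_force: 0.0
```

```bash
python3 -c "
from h import *
go([.6247,.1642,.0305],0)
c=camera('scene'); P=cloud(c)
import cv2
cv2.imwrite('pics/s1.png',cv2.resize(c['color'][80:280,160:400,::-1],None,fx=3,fy=3))
"
```

```text
pos [0.0007, -0.0001, 0.0887] turn [-0.0013, -0.0003, -0.0015] at [0.6249 0.1635 0.1192] t 1.6
```

View pics/s1.png

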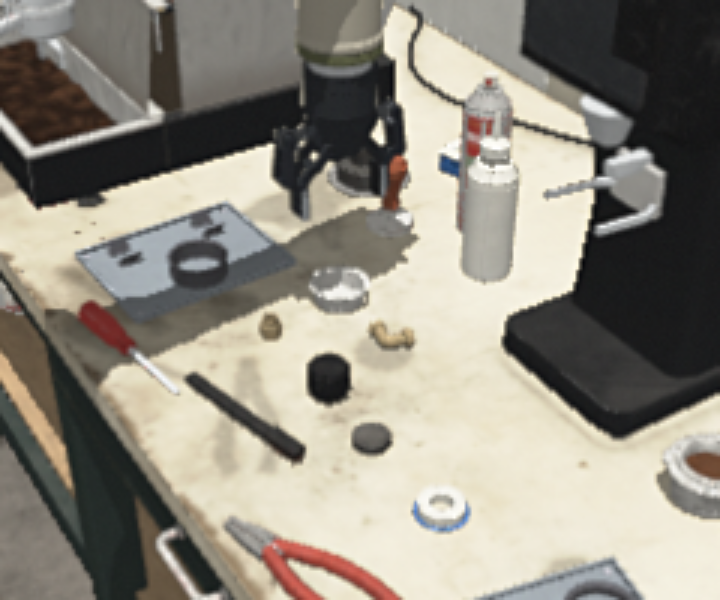

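```bash
python3 -c "
from h import *
c=camera('scene')
for uv in ([260,151.5],[262,151.5],[258,151]):
    s=ray(c,[uv]); D=(np.c_[s,[1]]@c['R'])[0]; o=-c['R'].T@c['t']; print(o+(.1525-o[1])/D[1]*D)
P=cloud(c); m=(abs(P[:,:,0]-.6249)<.07)&(abs(P[:,:,1]-.1635)<.02)&(P[:,:,2]>.06)&(P[:,:,2]<.2)
q=P[m]; 
for side in(-1,1):
    r=q[np.sign(q[:,0]-.6249)==side]; print(len(r), r[np.argsort(r[:,2])[:12]].round(4).tolist())
"
```

```text
[0.57114408 0.1525     0.13135908]
[0.57817834 0.1525     0.12913717]
[0.5642091  0.1525     0.13532161]
231 [[0.573, 0.1561, 0.1236], [0.575, 0.1533, 0.1244], [0.5725, 0.1614, 0.1246], [0.5797, 0.1552, 0.1255], [0.5732, 0.1563, 0.127], [0.5794, 0.1547, 0.1294], [0.5738, 0.151, 0.1295], [0.5738, 0.1572, 0.1299], [0.5711, 0.1587, 0.13], [0.5759, 0.1546, 0.1306], [0.5812, 0.1576, 0.131], [0.5663, 0.1564, 0.1327]]
205 [[0.6668, 0.1715, 0.123], [0.6647, 0.1564, 0.1238], [0.6653, 0.1632, 0.1239], [0.6668, 0.1596, 0.1253], [0.6719, 0.1558, 0.1256], [0.665, 0.151, 0.1264], [0.6663, 0.1648, 0.1265], [0.6682, 0.1559, 0.1267], [0.6667, 0.1714, 0.1268], [0.6671, 0.1661, 0.1293], [0.6668, 0.1717, 0.1303], [0.6706, 0.154, 0.1305]]
```

The gripper stands over the basket (crop 340,290). The depth readings put the open tips about 4 mm behind the TCP, so the stated 11 mm applies to the shut gripper and I'll allow for that swing.

Scaled: 0.098 m / 0.8 = 0.1225, 0.095 m / 0.8 = 0.1188.

>>> move_arm(plan=[{"delta_pos":[0.0009,0,0.0625],"turn":[0,0,0],"fingers":0},{"delta_pos":[0.0009,0,0.0938],"turn":[0,0,0],"fingers":0},{"delta_pos":[0.0009,0,0.1125],"turn":[0,0,0],"fingers":0},{"delta_pos":[0.0009,0,0.1225],"turn":[0,0,0],"fingers":0},{"delta_pos":[0.0009,0,0.1225],"turn":[0,0,0],"fingers":0.4},{"delta_pos":[0.0009,0,0.1225],"turn":[0,0,0],"fingers":0.4},{"delta_pos":[0.0009,0,0.1225],"turn":[0,0,0],"fingers":0.4},{"delta_pos":[0.0009,0,0.1225],"turn":[0,0,0],"fingers":0.4},{"delta_pos":[0.0009,0,0.1188],"turn":[0,0,0],"fingers":0.4},{"delta_pos":[0.0009,0,0.0875],"turn":[0,0,0],"fingers":0.4},{"delta_pos":[0.0009,0,0.05],"turn":[0,0,0],"fingers":0.4},{"delta_pos":[0.0009,0,0.05],"turn":[0,0,0],"fingers":0.4}], force=30)

```text
clock: 3.2
position: [0.6269, 0.1654, 0.0834]
ee_rot: [0.707, 0.707, 0.003, 0.001]
ft_force: [0.2, -0.1, -1.4]
grip_width: 0.732
grasp_force: 33.1
```

```bash
python3 -c "
from h import *
go([.5138,.2907,.08],0)
c=camera('scene')
cv2.imwrite('pics/s2.png',cv2.resize(c['color'][120:220,200:320,::-1],None,fx=5,fy=5))
"
```

```text
pos [0.1253, -0.1131, 0.0032] turn [0.0054, -0.0031, -0.0003] at [0.6269 0.1654 0.0834] t 3.2
```

View pics/s2.png

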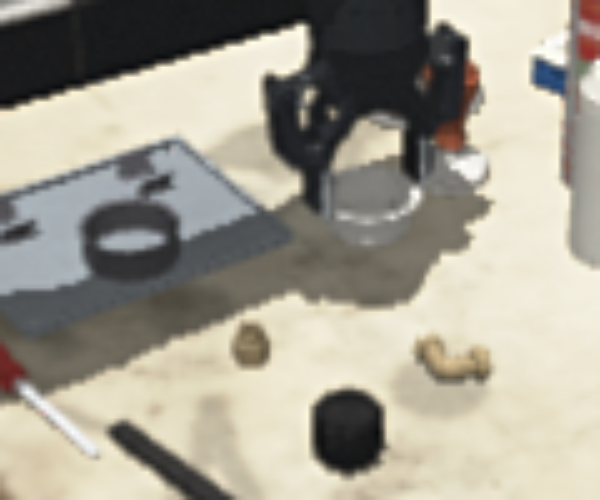

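The picture shows the basket lifted level between the pads, rim at (375,190). Before placing I check its offset in the grip.

```bash
python3 -c "
from h import *
o=get_obs();print(o['position'],o['grip_width'],o['joint_velocities'].round(3))
for n in('scene','top'):
    c=camera(n);P=cloud(c);im=c['color'].astype(int);sat=im.max(2)-im.min(2);g=im.mean(2)
    m=(abs(P[:,:,0]-.627)<.05)&(abs(P[:,:,1]-.165)<.05)&(P[:,:,2]>.05)&(P[:,:,2]<.105)&(g>90)
    q=P[m];print(n,len(q),q.min(0).round(4),q.max(0).round(4),np.median(q,0).round(4))
    if n=='scene':
        for z in np.arange(.055,.1,.005):
            r=q[abs(q[:,2]-z)<.0025]; 
            if len(r): print(z.round(3),len(r),r.min(0)[:2].round(4),r.max(0)[:2].round(4))
    else: cv2.imwrite('pics/t2.png',cv2.resize(c['color'][150:290,110:290,::-1],None,fx=4,fy=4))
"
```

```text
[0.62578466 0.16529737 0.08160839] 0.7307180679366367 [ 0.001  0.028 -0.011  0.028 -0.003 -0.007  0.003]
scene 268 [0.5795 0.1299 0.0548] [0.6625 0.1961 0.1048] [0.6286 0.1659 0.0709]
0.055 15 [0.6026 0.1404] [0.6481 0.1921]
0.06 47 [0.5959 0.1363] [0.6492 0.1952]
0.065 43 [0.5959 0.1359] [0.6524 0.1961]
0.07 38 [0.5964 0.1356] [0.6523 0.1954]
0.075 33 [0.5954 0.1336] [0.6521 0.1935]
0.08 61 [0.5858 0.1299] [0.657  0.1961]
0.085 11 [0.5863 0.1498] [0.6625 0.1891]
0.09 4 [0.5899 0.1549] [0.6622 0.1576]
0.095 7 [0.5803 0.1515] [0.6603 0.1701]
top 122 [0.5984 0.1297 0.0512] [0.6501 0.1538 0.0872] [0.6278 0.1427 0.0612]
```

View pics/t2.png

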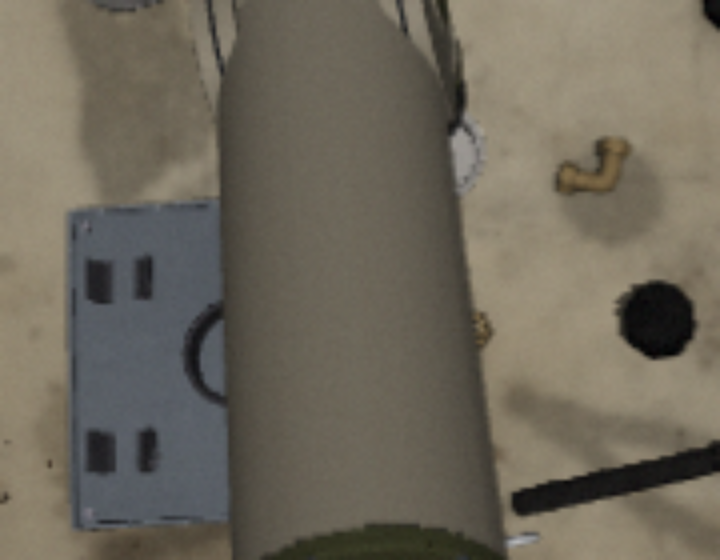

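The top view shows the arm covering the basket, with its rim edge at (470,150) and the collar partly hidden at (210,355). From depth, the basket sits level and centred within 2 mm of the TCP.

Scaled: 0.1266 m / 0.8 = 0.1583, -0.03 m / 0.8 = -0.0375, -0.002 rad / 6.2832 = -0.0003.

>>> move_arm(plan=[{"delta_pos":[0.0375,-0.0375,0],"turn":[0.0003,-0.0003,0],"fingers":0.4},{"delta_pos":[0.0875,-0.0875,0],"turn":[0.0006,-0.0005,0],"fingers":0.4},{"delta_pos":[0.1375,-0.125,0],"turn":[0.0008,-0.0005,0],"fingers":0.4},{"delta_pos":[0.1583,-0.1388,0],"turn":[0.0008,-0.0005,0],"fingers":0.4},{"delta_pos":[0.1583,-0.1388,0],"turn":[0.0008,-0.0005,0],"fingers":0.4},{"delta_pos":[0.1583,-0.1388,0],"turn":[0.0008,-0.0005,0],"fingers":0.4},{"delta_pos":[0.1583,-0.1388,0],"turn":[0.0008,-0.0005,0],"fingers":0.4}])

```text
clock: 4.22
position: [0.515, 0.2899, 0.0803]
ee_rot: [0.708, 0.706, -0.002, -0.001]
ft_force: [-0.2, 0.3, -0.9]
grip_width: 0.731
grasp_force: 33.2
```

```bash
python3 -c "
from h import *
go([.5155,.292,.04],0)
c=camera('scene');P=cloud(c);im=c['color'].astype(int);g=im.mean(2)
cv2.imwrite('pics/s3.png',cv2.resize(c['color'][110:210,180:300,::-1],None,fx=5,fy=5))
p=get_obs()['position']
m=(abs(P[:,:,0]-p[0])<.05)&(abs(P[:,:,1]-p[1])<.05)&(P[:,:,2]>.045)&(P[:,:,2]<.105)&(g>90)
q=P[m]
for z in np.arange(.05,.1,.005):
        r=q[abs(q[:,2]-z)<.0025]; 
        if len(r): print(z.round(3),len(r),r.min(0)[:2].round(4),r.max(0)[:2].round(4))
"
```

```text
pos [0.0022, 0.0007, 0.0403] turn [-0.0044, 0.0024, -0.0027] at [0.515  0.2899 0.0803] t 4.22
0.055 17 [0.4944 0.2659] [0.5374 0.3154]
0.06 39 [0.486  0.2601] [0.5392 0.3188]
0.065 49 [0.4845 0.259 ] [0.5387 0.3196]
0.07 37 [0.4865 0.2623] [0.5401 0.3221]
0.075 44 [0.4814 0.2572] [0.5419 0.321 ]
0.08 45 [0.4714 0.2562] [0.5513 0.3217]
0.085 7 [0.4688 0.2534] [0.5455 0.2981]
0.09 5 [0.4691 0.2771] [0.553  0.2977]
0.095 5 [0.4689 0.2757] [0.5493 0.2963]
```

View pics/s3.png

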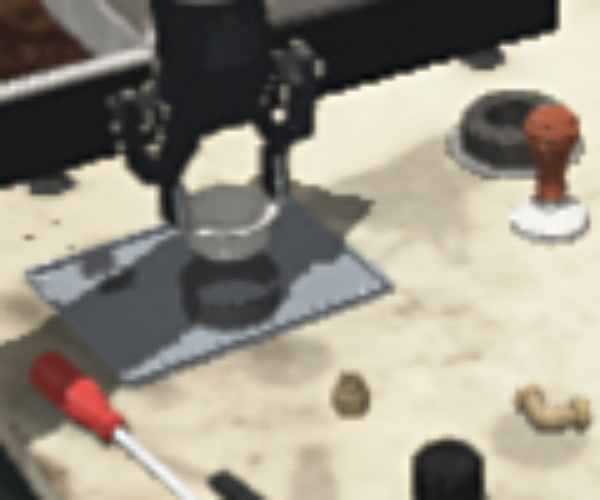

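The basket hangs level right above the collar (crop 230,290). Lowering and releasing.

Scaled: 0.05 m / 0.8 = 0.0625, 0.0015 m / 0.8 = 0.0019.

>>> move_arm(plan=[{"delta_pos":[0.0019,0,0.025],"turn":[0,0,0],"fingers":0.4},{"delta_pos":[0.0019,0,0.0438],"turn":[0,0,0],"fingers":0.4},{"delta_pos":[0.0019,0,0.0563],"turn":[0,0,0],"fingers":0.4},{"delta_pos":[0.0019,0,0.0625],"turn":[0,0,0],"fingers":0.4},{"delta_pos":[0.0019,0,0.0625],"turn":[0,0,0],"fingers":0.4},{"delta_pos":[0.0019,0,0.0625],"turn":[0,0,0],"fingers":0.4}])

```text
clock: 5.03
position: [0.5135, 0.2928, 0.0328]
ee_rot: [0.707, 0.707, -0.003, -0.002]
ft_force: [-16.6, -8.2, 33.3]
grip_width: 0.732
grasp_force: 53.8
```

Scaled: -0.09 m / 0.8 = -0.1125, -0.003 m / 0.8 = -0.0038.

>>> move_arm(plan=[{"delta_pos":[0,0,-0.0038],"turn":[0,0,0],"fingers":0.4},{"delta_pos":[0,0,-0.0038],"turn":[0,0,0],"fingers":0},{"delta_pos":[0,0,-0.0038],"turn":[0,0,0],"fingers":0},{"delta_pos":[0,0,-0.0038],"turn":[0,0,0],"fingers":0},{"delta_pos":[0,0,-0.0038],"turn":[0,0,0],"fingers":0},{"delta_pos":[0,0,-0.05],"turn":[0,0,0],"fingers":0},{"delta_pos":[0,0,-0.1125],"turn":[0,0,0],"fingers":0},{"delta_pos":[0,0,-0.1125],"turn":[0,0,0],"fingers":0}])

```text
clock: 6.02
position: [0.5163, 0.2944, 0.1245]
ee_rot: [0.707, 0.707, 0.001, -0.001]
ft_force: [-0.9, 1.1, -0.4]
grip_width: 0.999
grasp_force: 0.0
```

```bash
python3 -c "
from h import *
go([.5257,-.0559,.12],0)
c=camera('scene');P=cloud(c);im=c['color'].astype(int);g=im.mean(2)
cv2.imwrite('pics/s4.png',cv2.resize(c['color'][120:200,180:280,::-1],None,fx=6,fy=6))
p=[.5138,.2907]
m=(abs(P[:,:,0]-p[0])<.045)&(abs(P[:,:,1]-p[1])<.045)&(P[:,:,2]>.022)&(P[:,:,2]<.05)&(g>90)
q=P[m]; print(len(q),np.percentile(q,[2,50,98],axis=0).round(4)); A=np.c_[q[:,:2],np.ones(len(q))]
"
```

```text
pos [-0.3503, 0.0095, 0.0036] turn [0.001, -0.0026, -0.0003] at [0.5163 0.2944 0.1245] t 6.03
90 [[0.4825 0.2591 0.0225]
 [0.5184 0.3048 0.0275]
 [0.5435 0.3235 0.0311]]
```

View pics/s4.png

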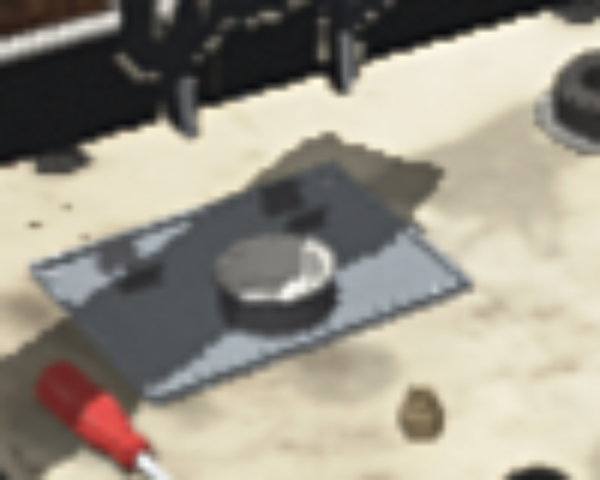

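The basket sits level in its collar (crop 275,285). Next is the disc.

Scaled: -0.35 m / 0.8 = -0.4375, -0.12 m / 0.8 = -0.15, -0.002 rad / 6.2832 = -0.0003.

>>> move_arm(plan=[{"delta_pos":[-0.075,0.0025,0],"turn":[0,0,0],"fingers":0.3},{"delta_pos":[-0.15,0.005,0],"turn":[0,0,0],"fingers":0.3},{"delta_pos":[-0.225,0.0075,0],"turn":[0,0,0],"fingers":0.3},{"delta_pos":[-0.3,0.01,0],"turn":[0,0,0],"fingers":0.3},{"delta_pos":[-0.375,0.0113,0],"turn":[0,0,0],"fingers":0.3},{"delta_pos":[-0.425,0.0119,0],"turn":[0,0,0],"fingers":0.3},{"delta_pos":[-0.4375,0.0119,0],"turn":[0,-0.0003,0],"fingers":0.3},{"delta_pos":[-0.4375,0.0119,0.0375],"turn":[0,-0.0003,0],"fingers":0.3},{"delta_pos":[-0.4375,0.0119,0.075],"turn":[0,-0.0003,0],"fingers":0.3},{"delta_pos":[-0.4375,0.0119,0.075],"turn":[0,-0.0003,0],"fingers":0.3}])

```text
clock: 7.32
position: [0.5214, -0.0559, 0.0586]
ee_rot: [0.707, 0.708, -0.005, -0.002]
ft_force: [-0.1, -0.3, 0.4]
grip_width: 0.7
grasp_force: 0.0
```

```bash
python3 -c "
from h import *
go([.5257,-.0559,.0145],0)
c=camera('top');P=cloud(c);im=c['color'].astype(int);sat=im.max(2)-im.min(2)
m=np.zeros(sat.shape,np.uint8); s=slice(218,260),slice(150,192)
g=im.mean(2); print('grays',g[237,160:185].round())
m[s]=((im[:,:,2]-im[:,:,0]<3)&(g>75))[s]
k=max(cv2.findContours(m,0,1)[0],key=cv2.contourArea)[:,0]
print([np.round(x,4) for x in cv2.fitEllipse(onplane(c,k,.032)[:,:2].astype(np.float32))])
"
```

```text
pos [0.0002, 0.0047, 0.044] turn [-0.0099, 0.0041, 0.0012] at [ 0.5214 -0.0559  0.0586] t 7.33
grays [ 85. 137. 156. 156. 156. 154. 156. 157. 157. 158. 157. 156. 155. 158.
 161. 157. 155. 153. 153. 150. 145. 165.  91.  25.  87.]
[array([0.5135, 0.291 ]), array([0.0649, 0.0656]), np.float64(7.9228)]
```

Scaled: 0.03 m / 0.8 = 0.0375, 0.02 m / 0.8 = 0.025.

>>> move_arm(plan=[{"delta_pos":[0,0,0.025],"turn":[0,0,0],"fingers":0.3},{"delta_pos":[0,0,0.0375],"turn":[0,0,0],"fingers":0.3},{"delta_pos":[0,0,0.0375],"turn":[0,0,0],"fingers":0.3},{"delta_pos":[0,0,0.0375],"turn":[0,0,0],"fingers":0.3}])

```text
clock: 7.88
position: [0.5237, -0.0569, 0.0318]
ee_rot: [0.707, 0.707, -0.003, -0.0]
ft_force: [0.7, -0.2, 0.9]
grip_width: 0.7
grasp_force: 0.0
```

```bash
python3 -c "
from h import *
go([.5257,-.0559,.0145],0)"
```

```text
pos [0.001, 0.002, 0.0172] turn [-0.0037, 0.0035, 0.0001] at [ 0.5237 -0.0569  0.0318] t 7.88
```

Scaled: 0.016 m / 0.8 = 0.02, 0.001 m / 0.8 = 0.0013.

>>> move_arm(plan=[{"delta_pos":[0.0013,0.0013,0.0125],"turn":[0,0,0],"fingers":0.3},{"delta_pos":[0.0013,0.0013,0.02],"turn":[0,0,0],"fingers":0.3},{"delta_pos":[0.0013,0.0013,0.02],"turn":[0,0,0],"fingers":0.3},{"delta_pos":[0.0013,0.0013,0.02],"turn":[0,0,0],"fingers":0.7},{"delta_pos":[0.0013,0.0013,0.02],"turn":[0,0,0],"fingers":0.7},{"delta_pos":[0.0013,0.0013,0.02],"turn":[0,0,0],"fingers":0.7},{"delta_pos":[0.0013,0.0013,0.02],"turn":[0,0,0],"fingers":0.7}], force=20)

```text
clock: 8.75
position: [0.5242, -0.0561, 0.0153]
ee_rot: [0.707, 0.707, -0.003, -0.0]
ft_force: [-2.7, -0.3, 5.7]
grip_width: 0.419
grasp_force: 20.1
```

Scaled: 0.347 m / 0.8 = 0.4338, -0.0105 m / 0.8 = -0.0131.

>>> move_arm(plan=[{"delta_pos":[0,0,-0.05],"turn":[0,0,0],"fingers":0.7},{"delta_pos":[0,0,-0.1125],"turn":[0,0,0],"fingers":0.7},{"delta_pos":[0.0625,-0.0025,-0.125],"turn":[0,0,0],"fingers":0.7},{"delta_pos":[0.1375,-0.005,-0.125],"turn":[0,0,0],"fingers":0.7},{"delta_pos":[0.2125,-0.0075,-0.125],"turn":[0,0,0],"fingers":0.7},{"delta_pos":[0.2875,-0.01,-0.125],"turn":[0,0,0],"fingers":0.7},{"delta_pos":[0.3625,-0.0125,-0.125],"turn":[0,0,0],"fingers":0.7},{"delta_pos":[0.4188,-0.0131,-0.125],"turn":[0,0,0],"fingers":0.7},{"delta_pos":[0.4338,-0.0131,-0.1125],"turn":[0,0,0],"fingers":0.7},{"delta_pos":[0.4338,-0.0131,-0.075],"turn":[0,0,0],"fingers":0.7},{"delta_pos":[0.4338,-0.0131,-0.05],"turn":[0,0,0],"fingers":0.7},{"delta_pos":[0.4338,-0.0131,-0.05],"turn":[0,0,0],"fingers":0.7}])

```text
clock: 10.25
position: [0.513, 0.2895, 0.052]
ee_rot: [0.707, 0.707, -0.005, -0.0]
ft_force: [-0.4, -0.4, -0.6]
grip_width: 0.418
grasp_force: 20.3
```

>>> move_arm(plan=[{"delta_pos":[0,0,0],"turn":[0,0,0],"fingers":0.7},{"delta_pos":[0,0,0],"turn":[0,0,0],"fingers":0.7},{"delta_pos":[0,0,0],"turn":[0,0,0],"fingers":0.7}])

```text
clock: 10.62
position: [0.5142, 0.2913, 0.0545]
ee_rot: [0.707, 0.707, -0.002, -0.0]
ft_force: [-0.6, -0.4, 0.1]
grip_width: 0.419
grasp_force: 20.4
```

```bash
python3 -c "
from h import *
go([.5135,.291,.0425],0)
c=camera('scene')
cv2.imwrite('pics/s5.png',cv2.resize(c['color'][120:200,180:280,::-1],None,fx=6,fy=6))"
```

```text
pos [-0.0003, -0.0006, 0.012] turn [-0.0038, 0.0029, -0.0] at [0.5142 0.2913 0.0545] t 10.62
```

View pics/s5.png

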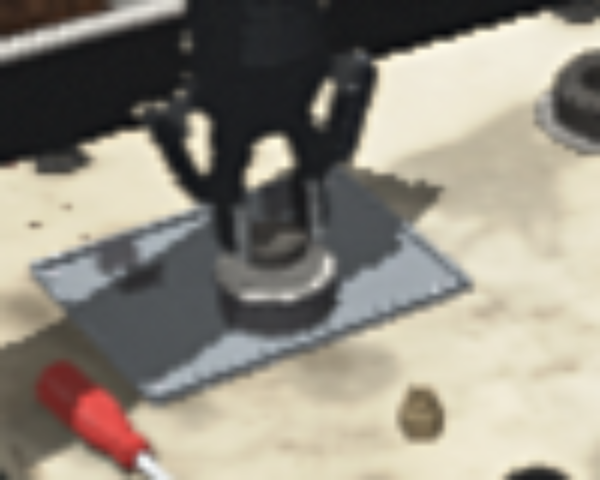

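The disc is held centred over the basket (crop 278,240). Lowering and releasing.

Scaled: -0.065 m / 0.8 = -0.0813, -0.03 m / 0.8 = -0.0375.

>>> move_arm(plan=[{"delta_pos":[0,-0.0006,0.0075],"turn":[0,0,0],"fingers":0.7},{"delta_pos":[0,-0.0006,0.0138],"turn":[0,0,0],"fingers":0.7},{"delta_pos":[0,-0.0006,0.0138],"turn":[0,0,0],"fingers":0.7},{"delta_pos":[0,-0.0006,0.0138],"turn":[0,0,0],"fingers":0.7},{"delta_pos":[0,-0.0006,0.0138],"turn":[0,0,0],"fingers":0.2},{"delta_pos":[0,-0.0006,0.0138],"turn":[0,0,0],"fingers":0.2},{"delta_pos":[0,-0.0006,0.0138],"turn":[0,0,0],"fingers":0.2},{"delta_pos":[0,-0.0006,0.0138],"turn":[0,0,0],"fingers":0.2},{"delta_pos":[0,-0.0006,-0.0375],"turn":[0,0,0],"fingers":0.2},{"delta_pos":[0,-0.0006,-0.0813],"turn":[0,0,0],"fingers":0.2},{"delta_pos":[0,-0.0006,-0.0813],"turn":[0,0,0],"fingers":0.2}])

```text
clock: 12.05
position: [0.5152, 0.2923, 0.1217]
ee_rot: [0.707, 0.707, -0.0, -0.0]
ft_force: [0.0, -0.3, 0.1]
grip_width: 0.802
grasp_force: 0.0
```

```bash
python3 -c "
from h import *
go([.4375,.0378,.07],11.1)
c=camera('scene')
cv2.imwrite('pics/s6.png',cv2.resize(c['color'][120:200,180:280,::-1],None,fx=6,fy=6))"
```

```text
pos [-0.2545, -0.0776, 0.0519] turn [-0.0006, 0.0003, -0.1939] at [0.5152 0.2923 0.1217] t 12.05
```

View pics/s6.png

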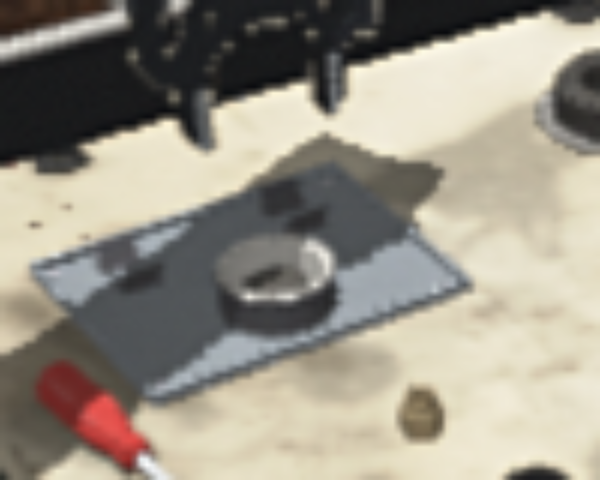

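The disc has dropped into the basket (crop 275,272), and I'll check its position later from above. Next is the brush.

Scaled: -0.2545 m / 0.8 = -0.3181, -0.11 m / 0.8 = -0.1375, -0.194 rad / 6.2832 = -0.0309.

>>> move_arm(plan=[{"delta_pos":[-0.0625,-0.0188,0],"turn":[0,0,-0.008],"fingers":0.5},{"delta_pos":[-0.1375,-0.0425,0],"turn":[0,0,-0.0159],"fingers":0.5},{"delta_pos":[-0.2125,-0.065,0],"turn":[0,0,-0.0239],"fingers":0.5},{"delta_pos":[-0.275,-0.0838,0.0125],"turn":[0,0,-0.0309],"fingers":0.5},{"delta_pos":[-0.3181,-0.097,0.0625],"turn":[0,0,-0.0309],"fingers":0.5},{"delta_pos":[-0.3181,-0.097,0.0875],"turn":[0,0,-0.0309],"fingers":0.5},{"delta_pos":[-0.3181,-0.097,0.0875],"turn":[0,0,-0.0309],"fingers":0.5},{"delta_pos":[-0.3181,-0.097,0.0875],"turn":[0,0,-0.0309],"fingers":0.5},{"delta_pos":[-0.3181,-0.097,0.0875],"turn":[0,0,-0.0309],"fingers":0.5}])

```text
clock: 13.22
position: [0.4363, 0.0372, 0.0507]
ee_rot: [0.635, 0.773, -0.002, -0.0]
ft_force: [-0.4, 0.4, -0.3]
grip_width: 0.502
grasp_force: 0.0
```

```bash
python3 -c "
from h import *
go([.4375,.0378,.0155],11.1)
c=camera('top');P=cloud(c);im=c['color']
g=im[225:250,155:187].mean(2);print(g.round().astype(int)[::2,::2])
cv2.imwrite('pics/t6.png',np.hstack([cv2.resize(c['color'][215:265,147:197,::-1],None,fx=7,fy=7),cv2.resize(c['color'][220:300,230:310,::-1],(350,350))]))"
```

```text
pos [0.0005, 0.0014, 0.0352] turn [-0.0041, 0.0025, 0.0012] at [0.4363 0.0372 0.0507] t 13.22
[[ 90  91  87  84  83 114 152 145 151  95  64  92  92  92  95  98]
 [ 88  91  91 100 153 156  73  74  73 135 142  81  92  95  90  92]
 [ 92  91  96 166  61  80  71 116 131 123  76 149  80  91  93  95]
 [ 89  91 166  81  87 137 147  38  49 116 151 129 120  49  95  96]
 [ 94 173  85  80 137 129  44  45  41  46  39 137 142  84  81  95]
 [ 94 157  77  99 137  41  49  45  49  51  41  31 116 128  48  98]
 [ 66 152  73 135 104  52  52  50  49  47  40  41 125 156  25  94]
 [ 82 141  70 132  74  53  49  51  46  48  41  42  67 113  21  92]
 [ 92 143  58 119 135  50  54  49  47  45  41  26 137 100  20  96]
 [ 92 141  99  85 139  51  49  43  42  40  44  66 105  40  66  96]
 [ 92  85 136  64 157 144  81  49  41  47  59 129  95  28  85  95]
 [ 96  96 132 139  75 126 152 150 112 146 114 105  28  65  97  96]
 [ 95  98  95  85 120 135 116 121 133 100 113  28  55  96  96  98]]
```

View pics/t6.png

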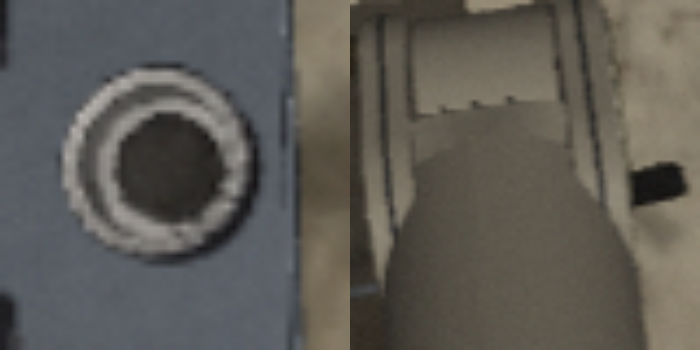

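The disc lies flat inside the basket (crop 170,168); the slight right offset is mostly parallax. Now grasping the brush.

Scaled: 0.034 m / 0.8 = 0.0425, 0.02 m / 0.8 = 0.025.

>>> move_arm(plan=[{"delta_pos":[0.0006,0.0006,0.025],"turn":[0,0,0],"fingers":0.5},{"delta_pos":[0.0006,0.0006,0.0425],"turn":[0,0,0],"fingers":0.5},{"delta_pos":[0.0006,0.0006,0.0425],"turn":[0,0,0],"fingers":0.5},{"delta_pos":[0.0006,0.0006,0.0425],"turn":[0,0,0],"fingers":0.5},{"delta_pos":[0.0006,0.0006,0.0425],"turn":[0,0,0],"fingers":0.95},{"delta_pos":[0.0006,0.0006,0.0425],"turn":[0,0,0],"fingers":0.95},{"delta_pos":[0.0006,0.0006,0.0425],"turn":[0,0,0],"fingers":0.95},{"delta_pos":[0.0006,0.0006,0.0425],"turn":[0,0,0],"fingers":0.95},{"delta_pos":[0.0006,0.0006,0.0425],"turn":[0,0,0],"fingers":0.95}], force=50)

```text
clock: 14.4
position: [0.4364, 0.0372, 0.0166]
ee_rot: [0.635, 0.772, -0.002, -0.0]
ft_force: [-1.7, -0.2, 5.5]
grip_width: 0.159
grasp_force: 48.7
```

Scaled: -0.1 m / 0.8 = -0.125, -0.08 m / 0.8 = -0.1.

>>> move_arm(plan=[{"delta_pos":[0,0,-0.05],"turn":[0,0,0],"fingers":0.95},{"delta_pos":[0,0,-0.1],"turn":[0,0,0],"fingers":0.95},{"delta_pos":[0,0,-0.125],"turn":[0,0,0],"fingers":0.95},{"delta_pos":[0,0,-0.125],"turn":[0,0,0],"fingers":0.95}])

```text
clock: 14.9
position: [0.4373, 0.0378, 0.1173]
ee_rot: [0.635, 0.772, -0.001, 0.0]
ft_force: [-1.2, -0.7, -1.7]
grip_width: 0.157
grasp_force: 49.4
```

```bash
python3 -c "
from h import *
go([.51,.3705,.12],93.1)"
```

```text
pos [0.3125, 0.1355, -0.0035] turn [-0.003, -0.0001, -1.4308] at [0.4373 0.0378 0.1173] t 14.9
```

Scaled: 0.3125 m / 0.8 = 0.3906, 0.1355 m / 0.8 = 0.1694, -0.51 rad / 6.2832 = -0.0812.

>>> move_arm(plan=[{"delta_pos":[0.0375,0.0163,0],"turn":[0,0,-0.0271],"fingers":0.95},{"delta_pos":[0.075,0.0325,0],"turn":[0,0,-0.0541],"fingers":0.95},{"delta_pos":[0.125,0.0538,0],"turn":[0,0,-0.0812],"fingers":0.95},{"delta_pos":[0.175,0.0763,0],"turn":[0,0,-0.1082],"fingers":0.95},{"delta_pos":[0.225,0.0975,0],"turn":[0,0,-0.1353],"fingers":0.95},{"delta_pos":[0.275,0.1188,0],"turn":[0,0,-0.1623],"fingers":0.95},{"delta_pos":[0.325,0.1413,0],"turn":[0,0,-0.1894],"fingers":0.95},{"delta_pos":[0.3688,0.16,0],"turn":[0,0,-0.2165],"fingers":0.95},{"delta_pos":[0.3906,0.1694,0],"turn":[-0.0003,0,-0.2278],"fingers":0.95},{"delta_pos":[0.3906,0.1694,0],"turn":[-0.0003,0,-0.2278],"fingers":0.95},{"delta_pos":[0.3906,0.1694,0],"turn":[-0.0003,0,-0.2278],"fingers":0.95},{"delta_pos":[0.3906,0.1694,0],"turn":[-0.0003,0,-0.2278],"fingers":0.95}])

```text
clock: 16.4
position: [0.5093, 0.3689, 0.1143]
ee_rot: [-0.026, 1.0, -0.001, -0.002]
ft_force: [0.2, -0.1, -1.6]
grip_width: 0.155
grasp_force: 49.4
```

```bash
python3 -c "
from h import *
go([.51,.3705,.04],93.1)
c=camera('top');P=cloud(c);g=c['color'].mean(2)
m=((g<60)&(P[:,:,2]>.09)&(P[:,:,2]<.14)&(abs(P[:,:,1]-.37)<.05)&(P[:,:,0]<.62)).astype(np.uint8)
q=P[m>0];print(len(q),q.min(0),q.max(0))
c=camera('scene')
cv2.imwrite('pics/s7.png',cv2.resize(c['color'][80:200,150:300,::-1],None,fx=5,fy=5))"
```

```text
pos [-0.0011, 0.0017, 0.0743] turn [-0.0026, -0.0039, -0.0021] at [0.5093 0.3689 0.1143] t 16.4
357 [0.43418606 0.34945158 0.09499231] [0.59212598 0.38236087 0.13379601]
```

View pics/s7.png

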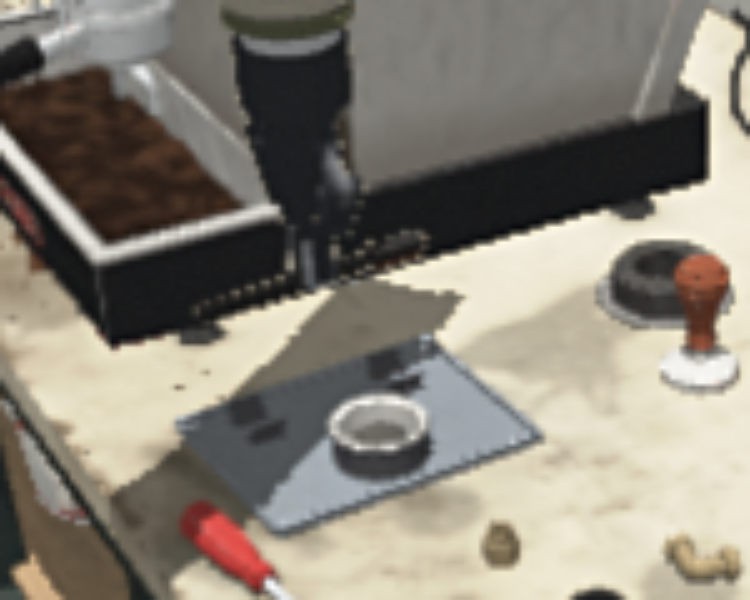

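The brush is held level over the lugs (crop 310,280), with the gripper clear of the espresso machine. Lowering.

Scaled: 0.07 m / 0.8 = 0.0875, 0.055 m / 0.8 = 0.0688.

>>> move_arm(plan=[{"delta_pos":[0,0.0013,0.0375],"turn":[0,0,0],"fingers":0.95},{"delta_pos":[0,0.0013,0.0688],"turn":[0,0,0],"fingers":0.95},{"delta_pos":[0,0.0013,0.0875],"turn":[0,0,0],"fingers":0.95},{"delta_pos":[0,0.0013,0.0875],"turn":[0,0,0],"fingers":0.95},{"delta_pos":[0,0.0013,0.0875],"turn":[0,0,0],"fingers":0.95}])

```text
clock: 17.12
position: [0.5094, 0.3714, 0.0456]
ee_rot: [-0.027, 1.0, -0.001, -0.001]
ft_force: [1.0, -0.0, -0.9]
grip_width: 0.159
grasp_force: 49.4
```

```bash
python3 -c "
from h import *
go([.51,.3705,.0195],93.1); print(get_obs()['ft_force'])"
```

```text
pos [-0.0006, -0.0009, 0.0261] turn [-0.001, -0.0024, -0.0001] at [0.5094 0.3714 0.0456] t 17.12
[ 0.96365684 -0.00126663 -0.90744039]
```

Lower to the floor, then open slightly.

Scaled: 0.026 m / 0.8 = 0.0325, 0.02 m / 0.8 = 0.025.

>>> move_arm(plan=[{"delta_pos":[0,-0.0006,0.015],"turn":[0,0,0],"fingers":0.95},{"delta_pos":[0,-0.0006,0.025],"turn":[0,0,0],"fingers":0.95},{"delta_pos":[0,-0.0006,0.0325],"turn":[0,0,0],"fingers":0.95},{"delta_pos":[0,-0.0006,0.0325],"turn":[0,0,0],"fingers":0.95},{"delta_pos":[0,-0.0006,0.0325],"turn":[0,0,0],"fingers":0.95}])

```text
clock: 17.75
position: [0.5085, 0.3703, 0.0192]
ee_rot: [-0.027, 1.0, -0.001, -0.002]
ft_force: [-5.7, -2.9, 10.1]
grip_width: 0.165
grasp_force: 50.6
```

Scaled: -0.11 m / 0.8 = -0.1375, -0.1 m / 0.8 = -0.125.

>>> move_arm(plan=[{"delta_pos":[0,0,0],"turn":[0,0,0],"fingers":0.68},{"delta_pos":[0,0,0],"turn":[0,0,0],"fingers":0.68},{"delta_pos":[0,0,0],"turn":[0,0,0],"fingers":0.68},{"delta_pos":[0,0,0],"turn":[0,0,0],"fingers":0.68},{"delta_pos":[0,0,-0.025],"turn":[0,0,0],"fingers":0.68},{"delta_pos":[0,0,-0.0625],"turn":[0,0,0],"fingers":0.68},{"delta_pos":[0,0,-0.125],"turn":[0,0,0],"fingers":0.68},{"delta_pos":[0,0,-0.1375],"turn":[0,0,0],"fingers":0.68},{"delta_pos":[0,0,-0.1375],"turn":[0,0,0],"fingers":0.68}])

```text
clock: 18.88
position: [0.5096, 0.3711, 0.13]
ee_rot: [-0.027, 1.0, -0.0, -0.001]
ft_force: [0.5, -0.1, 0.4]
grip_width: 0.321
grasp_force: 0.0
```

```bash
python3 -c "
from h import *
go([.5283,.0304,.12],0)
c=camera('scene')
cv2.imwrite('pics/s8.png',cv2.resize(c['color'][110:210,170:300,::-1],None,fx=5,fy=5))"
```

```text
pos [-0.0003, -0.3412, 0.0102] turn [-0.0018, -0.0011, 1.625] at [0.5096 0.3711 0.13  ] t 18.88
```

View pics/s8.png

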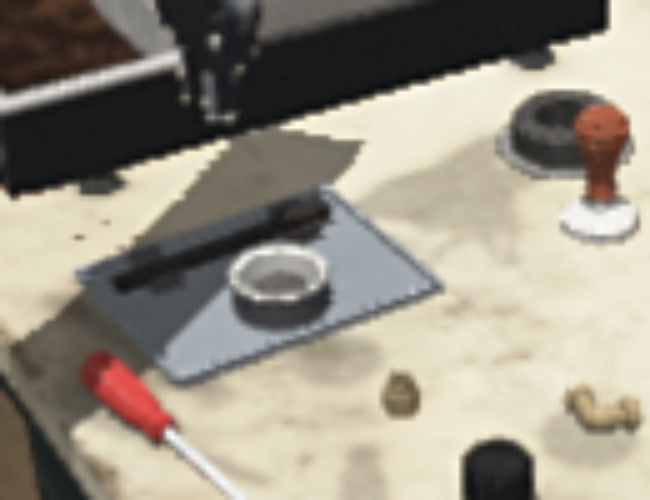

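The brush lies in the tray between the lugs (crop 220,245). All my picture views are used, so from here I work from numbers. Next is the knob.

Scaled: -0.341 m / 0.8 = -0.4263, -0.32 m / 0.8 = -0.4, 1.625 rad / 6.2832 = 0.2586.

>>> move_arm(plan=[{"delta_pos":[0,-0.05,0],"turn":[0,0,0.0286],"fingers":0.2},{"delta_pos":[0,-0.1,0],"turn":[0,0,0.0573],"fingers":0.2},{"delta_pos":[0,-0.15,0],"turn":[0,0,0.0859],"fingers":0.2},{"delta_pos":[0,-0.2,0],"turn":[0,0,0.1146],"fingers":0.2},{"delta_pos":[0,-0.25,0],"turn":[0,0,0.1432],"fingers":0.2},{"delta_pos":[0,-0.3,0],"turn":[0,0,0.1719],"fingers":0.2},{"delta_pos":[0,-0.35,0],"turn":[0,0,0.2005],"fingers":0.2},{"delta_pos":[0,-0.4,0],"turn":[0,0,0.2292],"fingers":0.2},{"delta_pos":[0,-0.4263,0.0125],"turn":[-0.0002,-0.0002,0.2562],"fingers":0.2},{"delta_pos":[0,-0.4263,0.0625],"turn":[-0.0002,-0.0002,0.2586],"fingers":0.2},{"delta_pos":[0,-0.4263,0.075],"turn":[-0.0002,-0.0002,0.2586],"fingers":0.2},{"delta_pos":[0,-0.4263,0.075],"turn":[-0.0002,-0.0002,0.2586],"fingers":0.2}])

```text
clock: 20.42
position: [0.5268, 0.0302, 0.0686]
ee_rot: [0.707, 0.707, -0.003, -0.0]
ft_force: [-0.3, -0.4, 0.0]
grip_width: 0.799
grasp_force: 0.0
```

>>> move_arm(plan=[{"delta_pos":[0,0,0],"turn":[0,0,0],"fingers":0.2},{"delta_pos":[0,0,0],"turn":[0,0,0],"fingers":0.2}])

```text
clock: 20.68
position: [0.528, 0.0304, 0.0701]
ee_rot: [0.707, 0.707, -0.001, 0.0]
ft_force: [-0.4, 0.5, 0.8]
grip_width: 0.799
grasp_force: 0.0
```

```bash
python3 -c "
from h import *
go([.5283,.0304,.026],0)
c=camera('top');im=c['color'].astype(int);g=im.mean(2)
a,b,d,e=126,200,160,280
# brush: dark pixels over lugs/tray
m=np.zeros(g.shape,np.uint8); m[b:e,a:d]=(g<40)[b:e,a:d]
k=max(cv2.findContours(m,0,1)[0],key=cv2.contourArea)[:,0]
print('brush',cv2.minAreaRect(onplane(c,k,.015)[:,:2].astype(np.float32)))
print(cv2.boundingRect(k.astype(np.int32)))
"
```

```text
pos [0.0001, 0.0003, 0.0441] turn [-0.0008, 0.0016, 0.0005] at [0.528  0.0304 0.0701] t 20.68
brush ((0.5070507526397705, 0.3689107298851013), (0.16948148608207703, 0.036784131079912186), 4.993597507476807)
(132, 209, 17, 67)
```

Brush centre (0.507, 0.369), within tolerance. Grasping the knob.

Scaled: 0.044 m / 0.8 = 0.055, 0.036 m / 0.8 = 0.045.

>>> move_arm(plan=[{"delta_pos":[0,0,0.025],"turn":[0,0,0],"fingers":0.2},{"delta_pos":[0,0,0.045],"turn":[0,0,0],"fingers":0.2},{"delta_pos":[0,0,0.055],"turn":[0,0,0],"fingers":0.2},{"delta_pos":[0,0,0.055],"turn":[0,0,0],"fingers":0.2},{"delta_pos":[0,0,0.055],"turn":[0,0,0],"fingers":0.7},{"delta_pos":[0,0,0.055],"turn":[0,0,0],"fingers":0.7},{"delta_pos":[0,0,0.055],"turn":[0,0,0],"fingers":0.7},{"delta_pos":[0,0,0.055],"turn":[0,0,0],"fingers":0.7},{"delta_pos":[0,0,0.055],"turn":[0,0,0],"fingers":0.7}], force=40)

```text
clock: 21.85
position: [0.5278, 0.0301, 0.0261]
ee_rot: [0.707, 0.707, -0.001, 0.0]
ft_force: [-1.5, -0.7, 5.8]
grip_width: 0.498
grasp_force: 40.1
```

Scaled: -0.09 m / 0.8 = -0.1125, -0.07 m / 0.8 = -0.0875.

>>> move_arm(plan=[{"delta_pos":[0,0,-0.0375],"turn":[0,0,0],"fingers":0.7},{"delta_pos":[0,0,-0.0875],"turn":[0,0,0],"fingers":0.7},{"delta_pos":[0,0,-0.1125],"turn":[0,0,0],"fingers":0.7},{"delta_pos":[0,0,-0.1125],"turn":[0,0,0],"fingers":0.7}])

```text
clock: 22.35
position: [0.5286, 0.0305, 0.1168]
ee_rot: [0.707, 0.707, 0.0, 0.001]
ft_force: [0.5, 0.1, -1.0]
grip_width: 0.493
grasp_force: 41.0
```

```bash
python3 -c "
from h import *
go([.568,-.343,.115],0)"
```

```text
pos [-0.3735, 0.0394, 0.0022] turn [0.0011, 0.0008, 0.0001] at [0.5286 0.0305 0.1168] t 22.35
```

Scaled: -0.373 m / 0.8 = -0.4663, -0.34 m / 0.8 = -0.425.

>>> move_arm(plan=[{"delta_pos":[-0.0625,0.0063,0],"turn":[0,0,0],"fingers":0.7},{"delta_pos":[-0.1375,0.015,0],"turn":[0,0,0],"fingers":0.7},{"delta_pos":[-0.2125,0.0225,0],"turn":[0,0,0],"fingers":0.7},{"delta_pos":[-0.2875,0.03,0],"turn":[0,0,0],"fingers":0.7},{"delta_pos":[-0.3625,0.0375,0],"turn":[0,0,0],"fingers":0.7},{"delta_pos":[-0.425,0.045,0],"turn":[0,0,0],"fingers":0.7},{"delta_pos":[-0.4663,0.0488,0],"turn":[0,0,0],"fingers":0.7},{"delta_pos":[-0.4663,0.0488,0.0375],"turn":[0,0,0],"fingers":0.7},{"delta_pos":[-0.4663,0.0488,0.0688],"turn":[0,0,0],"fingers":0.7},{"delta_pos":[-0.4663,0.0488,0.0813],"turn":[0,0,0],"fingers":0.7},{"delta_pos":[-0.4663,0.0488,0.0813],"turn":[0,0,0],"fingers":0.7},{"delta_pos":[-0.4663,0.0488,0.0813],"turn":[0,0,0],"fingers":0.7}])

```text
clock: 23.85
position: [0.5668, -0.3432, 0.0518]
ee_rot: [0.707, 0.707, -0.001, 0.001]
ft_force: [-0.0, 0.1, -0.9]
grip_width: 0.497
grasp_force: 41.0
```

>>> move_arm(plan=[{"delta_pos":[0,0,0],"turn":[0,0,0],"fingers":0.7},{"delta_pos":[0,0,0],"turn":[0,0,0],"fingers":0.7}])

```text
clock: 24.1
position: [0.5667, -0.343, 0.0515]
ee_rot: [0.707, 0.707, -0.001, 0.0]
ft_force: [0.1, -0.4, -0.9]
grip_width: 0.498
grasp_force: 41.0
```

```bash
python3 -c "
from h import *
go([.568,-.343,.029],0); print(get_obs()['ft_force'])"
```

```text
pos [0.0001, 0.0013, 0.0225] turn [-0.0013, 0.0024, 0.0002] at [ 0.5667 -0.343   0.0515] t 24.1
[ 0.11532067 -0.44109988 -0.92130815]
```

>>> move_arm(plan=[{"delta_pos":[0,0.0013,0.0125],"turn":[0,0,0],"fingers":0.7},{"delta_pos":[0,0.0013,0.0225],"turn":[0,0,0],"fingers":0.7},{"delta_pos":[0,0.0013,0.0275],"turn":[0,0,0],"fingers":0.7},{"delta_pos":[0,0.0013,0.0275],"turn":[0,0,0],"fingers":0.7},{"delta_pos":[0,0.0013,0.0275],"turn":[0,0,0],"fingers":0.7}])

```text
clock: 24.72
position: [0.5672, -0.343, 0.0287]
ee_rot: [0.707, 0.707, -0.002, -0.0]
ft_force: [-1.1, 0.1, 2.4]
grip_width: 0.492
grasp_force: 41.3
```

Knob is on the floor with light contact. Release and head for the nut.

Scaled: -0.1 m / 0.8 = -0.125, -0.07 m / 0.8 = -0.0875.

>>> move_arm(plan=[{"delta_pos":[0,0,0],"turn":[0,0,0],"fingers":0.25},{"delta_pos":[0,0,0],"turn":[0,0,0],"fingers":0.25},{"delta_pos":[0,0,0],"turn":[0,0,0],"fingers":0.25},{"delta_pos":[0,0,0],"turn":[0,0,0],"fingers":0.25},{"delta_pos":[0,0,-0.0375],"turn":[0,0,0],"fingers":0.25},{"delta_pos":[0,0,-0.0875],"turn":[0,0,0],"fingers":0.25},{"delta_pos":[0,0,-0.125],"turn":[0,0,0],"fingers":0.25},{"delta_pos":[0,0,-0.125],"turn":[0,0,0],"fingers":0.25}])

```text
clock: 25.72
position: [0.5687, -0.3437, 0.1316]
ee_rot: [0.707, 0.707, -0.001, 0.002]
ft_force: [0.5, -0.6, -0.5]
grip_width: 0.748
grasp_force: 0.0
```

Run:
```python
from h import *
import pickle
go([.5278,.147,.13],0)
c=pickle.load(open('top0.pkl','rb'));P=cloud(c)
s=slice(223,243),slice(218,238)
q=P[s]; m=q[:,:,2]>.012; print('nut top pts',q[m].mean(0),m.sum(), np.median(q[q[:,:,2]>.018],0))
im=c['color'].astype(int); sat=(im.max(2)-im.min(2))
print(sat[225:241,220:237]); 
d=pickle.load(open('scene0.pkl','rb'));Q=cloud(d)
k=(abs(Q[:,:,0]-.528)<.03)&(abs(Q[:,:,1]-.147)<.03)&(Q[:,:,2]>.01)&(Q[:,:,2]<.03); print('scene',Q[k].min(0),Q[k].max(0),Q[k].mean(0))
c=camera('scene');Q=cloud(c);g=c['color'].mean(2)
k=(abs(Q[:,:,0]-.568)<.04)&(abs(Q[:,:,1]+.343)<.04)&(Q[:,:,2]>.02)&(Q[:,:,2]<.06);q=Q[k];print('knob',len(q),np.percentile(q,[3,97],axis=0).round(4),Q[k&(Q[:,:,2]>.037)].mean(0))
```

```text
pos [0.4907, -0.041, -0.0004] turn [0.0019, 0.004, -0.0001] at [ 0.5687 -0.3437  0.1316] t 25.73
nut top pts [0.52716704 0.14576702 0.0194217 ] 51 [0.52704048 0.146709   0.02284262]
[[30 30 30 30 32 30 29 30 28 30 33 31 30 31 31 31 31]
 [27 28 30 29 29 30 29 29 29 34 32 32 32 34 33 32 33]
 [29 28 29 29 30 27 27 29 32 28 30 33 34 33 32 32 34]
 [28 30 27 30 28 27 36 45 44 43 29 29 33 33 33 32 32]
 [26 28 29 26 24 34 31 22 41 46 34 30 32 32 33 33 33]
 [27 28 23 24 36 25 21 20 20 30 42 33 28 33 30 31 33]
 [29 30 29 27 37 21 22 25 30 38 47 25 27 31 33 34 33]
 [31 29 26 22 34 24 28 31 28 30 42 37 30 30 31 35 34]
 [28 28 25 19 37 46 22 14 27 38 36 39 25 29 35 36 34]
 [30 30 31 28 25 40 52 60 46 28 33 30 26 31 35 35 33]
 [31 30 32 27 24 42 41 39 41 51 45 25 33 32 35 32 33]
 [31 30 31 32 29 25 29 29 32 31 29 29 35 35 35 35 35]
 [31 31 30 32 29 30 27 28 27 25 29 33 32 35 34 33 33]
 [30 32 29 31 31 31 31 29 30 28 31 29 35 36 33 34 33]
 [30 32 31 31 31 32 31 30 31 31 32 33 34 34 35 32 35]
 [30 30 30 31 31 32 31 29 31 31 32 32 32 34 36 34 33]]
scene [0.51487355 0.13400737 0.01006834] [0.53647703 0.15588958 0.02442807] [0.52514347 0.14419111 0.01710795]
knob 274 [[ 0.5445 -0.3648  0.0223]
 [ 0.5819 -0.3272  0.0429]] [ 0.56468163 -0.3446118   0.04050896]
```

The knob stands upright: top at 0.041 m, centre about (0.565, -0.344). Moving to the nut.

Scaled: 0.49 m / 0.8 = 0.6125, -0.041 m / 0.8 = -0.0513, 0.002 rad / 6.2832 = 0.0003.

>>> move_arm(plan=[{"delta_pos":[0.075,-0.0063,0],"turn":[0,0,0],"fingers":0.45},{"delta_pos":[0.15,-0.0125,0],"turn":[0,0,0],"fingers":0.45},{"delta_pos":[0.225,-0.0188,0],"turn":[0,0,0],"fingers":0.45},{"delta_pos":[0.3,-0.025,0],"turn":[0,0,0],"fingers":0.45},{"delta_pos":[0.375,-0.0313,0],"turn":[0,0,0],"fingers":0.45},{"delta_pos":[0.45,-0.0375,0],"turn":[0,0,0],"fingers":0.45},{"delta_pos":[0.525,-0.045,0],"turn":[0,0,0],"fingers":0.45},{"delta_pos":[0.5875,-0.0513,0],"turn":[0,0.0003,0],"fingers":0.45},{"delta_pos":[0.6125,-0.0513,0.025],"turn":[0,0.0003,0],"fingers":0.45},{"delta_pos":[0.6125,-0.0513,0.075],"turn":[0,0.0003,0],"fingers":0.45},{"delta_pos":[0.6125,-0.0513,0.0875],"turn":[0,0.0003,0],"fingers":0.45},{"delta_pos":[0.6125,-0.0513,0.0875],"turn":[0,0.0003,0],"fingers":0.45}])

```text
clock: 27.28
position: [0.5261, 0.1458, 0.0573]
ee_rot: [0.708, 0.707, -0.002, -0.001]
ft_force: [0.8, -0.0, -0.3]
grip_width: 0.553
grasp_force: 0.0
```

Scaled: 0.01 m / 0.8 = 0.0125.

>>> move_arm(plan=[{"delta_pos":[0,0,0],"turn":[0,0,0],"fingers":0.45},{"delta_pos":[0,0,0.0125],"turn":[0,0,0],"fingers":0.45},{"delta_pos":[0,0,0.0125],"turn":[0,0,0],"fingers":0.45},{"delta_pos":[0,0,0.0125],"turn":[0,0,0],"fingers":0.45}])

```text
clock: 27.78
position: [0.5264, 0.1471, 0.048]
ee_rot: [0.707, 0.707, -0.001, -0.001]
ft_force: [-0.3, -0.4, -0.9]
grip_width: 0.547
grasp_force: 0.0
```

```bash
python3 -c "
from h import *
go([.5275,.1465,.0275],0)"
```

```text
pos [-0.0006, 0.0011, 0.0205] turn [-0.0022, 0.0001, -0.0] at [0.5264 0.1471 0.048 ] t 27.77
```

Scaled: 0.0205 m / 0.8 = 0.0256, 0.001 m / 0.8 = 0.0013.

>>> move_arm(plan=[{"delta_pos":[-0.0006,0.0013,0.0125],"turn":[0,0,0],"fingers":0.45},{"delta_pos":[-0.0006,0.0013,0.0225],"turn":[0,0,0],"fingers":0.45},{"delta_pos":[-0.0006,0.0013,0.0256],"turn":[0,0,0],"fingers":0.45},{"delta_pos":[-0.0006,0.0013,0.0256],"turn":[0,0,0],"fingers":0.95},{"delta_pos":[-0.0006,0.0013,0.0256],"turn":[0,0,0],"fingers":0.95},{"delta_pos":[-0.0006,0.0013,0.0256],"turn":[0,0,0],"fingers":0.95},{"delta_pos":[-0.0006,0.0013,0.0256],"turn":[0,0,0],"fingers":0.95},{"delta_pos":[-0.0006,0.0013,0.0256],"turn":[0,0,0],"fingers":0.95}], force=35)

```text
clock: 28.78
position: [0.5275, 0.1466, 0.0276]
ee_rot: [0.707, 0.707, -0.001, -0.001]
ft_force: [0.2, -0.5, 2.0]
grip_width: 0.166
grasp_force: 34.2
```

Scaled: -0.08 m / 0.8 = -0.1, -0.05 m / 0.8 = -0.0625.

>>> move_arm(plan=[{"delta_pos":[0,0,-0.025],"turn":[0,0,0],"fingers":0.95},{"delta_pos":[0,0,-0.0625],"turn":[0,0,0],"fingers":0.95},{"delta_pos":[0,0,-0.1],"turn":[0,0,0],"fingers":0.95},{"delta_pos":[0,0,-0.1],"turn":[0,0,0],"fingers":0.95}])

```text
clock: 29.28
position: [0.5287, 0.147, 0.1094]
ee_rot: [0.707, 0.707, 0.001, -0.0]
ft_force: [0.1, 0.3, -1.0]
grip_width: 0.171
grasp_force: 34.2
```

```bash
python3 -c "
from h import *
go([.4957,-.3295,.107],0)
o=get_obs();p=o['position']
Q=cloud(camera('scene'))
k=(abs(Q[:,:,0]-p[0])<.03)&(abs(Q[:,:,1]-p[1])<.03)&(Q[:,:,2]>.06)&(Q[:,:,2]<.13);q=Q[k]
for z in np.arange(.07,.125,.005):
    r=q[abs(q[:,2]-z)<.0025]
    if len(r): print(z.round(3),len(r),r.min(0)[:2].round(4),r.max(0)[:2].round(4))
"
```

```text
pos [-0.4765, -0.033, 0.0015] turn [0.001, -0.0017, -0.0001] at [0.5287 0.147  0.1094] t 29.27
0.08 1 [0.5195 0.1452] [0.5195 0.1452]
0.085 11 [0.5136 0.1341] [0.5347 0.1536]
0.09 9 [0.5153 0.1352] [0.5339 0.1494]
0.095 11 [0.5143 0.1334] [0.5346 0.1471]
0.1 13 [0.5138 0.1361] [0.5398 0.1586]
0.105 19 [0.5086 0.133 ] [0.5469 0.1522]
0.11 18 [0.5048 0.1323] [0.5409 0.156 ]
0.115 17 [0.5059 0.1338] [0.5463 0.1583]
0.12 23 [0.5053 0.1338] [0.5466 0.1559]
```

Scaled: -0.476 m / 0.8 = -0.595, -0.11 m / 0.8 = -0.1375.

>>> move_arm(plan=[{"delta_pos":[-0.0625,-0.005,0],"turn":[0,0,0],"fingers":0.95},{"delta_pos":[-0.1375,-0.01,0],"turn":[0,0,0],"fingers":0.95},{"delta_pos":[-0.2125,-0.015,0],"turn":[0,0,0],"fingers":0.95},{"delta_pos":[-0.2875,-0.02,0],"turn":[0,0,0],"fingers":0.95},{"delta_pos":[-0.3625,-0.025,0],"turn":[0,0,0],"fingers":0.95},{"delta_pos":[-0.4375,-0.03,0],"turn":[0,0,0],"fingers":0.95},{"delta_pos":[-0.5125,-0.035,0],"turn":[0,0,0],"fingers":0.95},{"delta_pos":[-0.5688,-0.0388,0],"turn":[0,0,0],"fingers":0.95},{"delta_pos":[-0.595,-0.0406,0.0125],"turn":[0,0,0],"fingers":0.95},{"delta_pos":[-0.595,-0.0406,0.05],"turn":[0,0,0],"fingers":0.95},{"delta_pos":[-0.595,-0.0406,0.0688],"turn":[0,0,0],"fingers":0.95},{"delta_pos":[-0.595,-0.0406,0.0688],"turn":[0,0,0],"fingers":0.95}])

```text
clock: 30.82
position: [0.494, -0.3285, 0.0511]
ee_rot: [0.707, 0.707, -0.001, -0.002]
ft_force: [-0.3, -0.0, -1.2]
grip_width: 0.168
grasp_force: 34.2
```

>>> move_arm(plan=[{"delta_pos":[0,0,0],"turn":[0,0,0],"fingers":0.95},{"delta_pos":[0,0,0],"turn":[0,0,0],"fingers":0.95},{"delta_pos":[0,0,0],"turn":[0,0,0],"fingers":0.95}])

```text
clock: 31.2
position: [0.4953, -0.3294, 0.0532]
ee_rot: [0.707, 0.707, -0.001, -0.0]
ft_force: [0.2, 0.7, 0.3]
grip_width: 0.174
grasp_force: 34.2
```

```bash
python3 -c "
from h import *
go([.4957,-.3295,.0305],0)"
```

```text
pos [-0.0001, 0.0005, 0.0227] turn [-0.0013, 0.0004, 0.0003] at [ 0.4953 -0.3294  0.0532] t 31.2
```

Scaled: 0.0225 m / 0.8 = 0.0281, 0.0005 m / 0.8 = 0.0006.

>>> move_arm(plan=[{"delta_pos":[0,0.0006,0.0125],"turn":[0,0,0],"fingers":0.95},{"delta_pos":[0,0.0006,0.0225],"turn":[0,0,0],"fingers":0.95},{"delta_pos":[0,0.0006,0.0281],"turn":[0,0,0],"fingers":0.95},{"delta_pos":[0,0.0006,0.0281],"turn":[0,0,0],"fingers":0.95},{"delta_pos":[0,0.0006,0.0281],"turn":[0,0,0],"fingers":0.95}])

```text
clock: 31.82
position: [0.495, -0.3292, 0.0301]
ee_rot: [0.707, 0.707, -0.001, -0.001]
ft_force: [-3.7, 2.6, 6.5]
grip_width: 0.172
grasp_force: 35.1
```

Contact at the expected height. Release and back well away.

Scaled: 0.2 m / 0.8 = 0.25, 0.17 m / 0.8 = 0.2125.

>>> move_arm(plan=[{"delta_pos":[0,0,0],"turn":[0,0,0],"fingers":0.65},{"delta_pos":[0,0,0],"turn":[0,0,0],"fingers":0.65},{"delta_pos":[0,0,0],"turn":[0,0,0],"fingers":0.65},{"delta_pos":[0,0,0],"turn":[0,0,0],"fingers":0.65},{"delta_pos":[0,0,-0.0375],"turn":[0,0,0],"fingers":0.65},{"delta_pos":[0,0,-0.1],"turn":[0,0,0],"fingers":0.65},{"delta_pos":[0.0625,0,-0.1625],"turn":[0,0,0],"fingers":0.65},{"delta_pos":[0.1375,0,-0.1875],"turn":[0,0,0],"fingers":0.65},{"delta_pos":[0.2125,0,-0.1875],"turn":[0,0,0],"fingers":0.65},{"delta_pos":[0.25,0,-0.1875],"turn":[0,0,0],"fingers":0.65},{"delta_pos":[0.25,0,-0.1875],"turn":[0,0,0],"fingers":0.65},{"delta_pos":[0.25,0,-0.1875],"turn":[0,0,0],"fingers":0.65}])

```text
clock: 33.33
position: [0.4956, -0.1303, 0.1801]
ee_rot: [0.707, 0.707, -0.001, -0.001]
ft_force: [1.1, -0.1, -0.2]
grip_width: 0.353
grasp_force: 0.0
```

```bash
python3 - <<'E'
from h import *
from scipy.spatial.transform import Rotation as R
c=camera('scene');Q=cloud(c);t=camera('top');T=cloud(t)
def loc(q,o,yaw):
    a=np.radians(yaw);d=q-np.r_[o,0];return np.stack([d[...,0]*np.cos(a)+d[...,1]*np.sin(a),-d[...,0]*np.sin(a)+d[...,1]*np.cos(a),d[...,2]],-1)
for nm,P in(('scene',Q),('top',T)):
    V=loc(P,[.5319,-.337],-10.7);B=loc(P,[.5125,.3251],3.0)
    def rep(n,L,ctr,r,z0,z1):
        m=(np.hypot(L[...,0]-ctr[0],L[...,1]-ctr[1])<r)&(L[...,2]>z0)&(L[...,2]<z1);q=L[m]
        if len(q)>4: print(nm,n,len(q),'mean',q.mean(0).round(4),'z95',np.percentile(q[:,2],[5,95]).round(4), 'tilt',np.round(np.linalg.lstsq(np.c_[q[:,:2]-q[:,:2].mean(0),np.ones(len(q))],q[:,2],rcond=None)[0][:2],2))
    rep('knobtop',V,(.037,0),.03,.035,.06); rep('nut',V,(-.037,0),.018,.014,.04); rep('nuttop',V,(-.037,0),.02,.022,.04)
    rep('disc',B,(0,-.034),.015,.005,.05); rep('rim',B,(0,-.034),.036,.027,.05)
    m=(abs(B[...,0])<.1)&(abs(B[...,1]-.045)<.02)&(B[...,2]>.01)&(B[...,2]<.04);q=B[m];print(nm,'brush',len(q),np.percentile(q,[2,50,98],axis=0).round(4).tolist())
print(get_obs()['joint_velocities'].round(3),get_obs()['ft_force'],get_obs()['clock'])
E
sed -e "s/c=pickle.load(open('top0.pkl','rb'))/c=camera('top')/" m.py | grep -v 'imwrite' | python3 - | grep -E "tape|elbow"
```

```text
scene knobtop 200 mean [ 0.0331 -0.0026  0.0402] z95 [0.0361 0.0431] tilt [0.04 0.06]
scene nut 72 mean [-0.0397 -0.0004  0.021 ] z95 [0.0147 0.0277] tilt [0.02 0.23]
scene nuttop 27 mean [-0.039   0.0019  0.0256] z95 [0.0229 0.0288] tilt [ 0.02 -0.03]
scene disc 31 mean [ 0.0003 -0.0329  0.0184] z95 [0.0165 0.0208] tilt [0.   0.03]
scene rim 51 mean [-0.0021 -0.0325  0.029 ] z95 [0.0275 0.0306] tilt [-0.02  0.  ]
scene brush 187 [[-0.0845, 0.0262, 0.0103], [0.0034, 0.0404, 0.0146], [0.0766, 0.0626, 0.0214]]
top knobtop 227 mean [0.0352 0.0017 0.0401] z95 [0.0357 0.0445] tilt [0.01 0.01]
top nut 54 mean [-0.0375  0.0023  0.0213] z95 [0.0144 0.0283] tilt [-0.01 -0.06]
top nuttop 20 mean [-0.0382  0.0006  0.0263] z95 [0.0232 0.0293] tilt [0.15 0.12]
top disc 108 mean [ 0.0004 -0.0339  0.0185] z95 [0.0143 0.0223] tilt [-0.03 -0.02]
top rim 162 mean [-0.001  -0.0328  0.0295] z95 [0.0272 0.033 ] tilt [0.01 0.01]
top brush 502 [[-0.0849, 0.0272, 0.0104], [0.0005, 0.0437, 0.0154], [0.0791, 0.0638, 0.0228]]
[ 0.005  0.002 -0.002 -0.002 -0.001  0.    -0.001] [-0.26137915 -1.33908253  0.11805204] 33.425Traceback (most recent call last):
  File "<stdin>", line 9, in <module>
ValueError: max() iterable argument is empty
```

```bash
python3 -c "
from workcell import hand_in
print(hand_in())"
```

```text
the job is handed in; nothing more can be done
None
```

Both kits are made up and the job is handed in, with no verdict returned: camera depth put all five parts within tolerance, the arm never went near the elbow or the tape (my final check of those two errored out and I didn't rerun it), and the clock stood at about 33 s of the 134 s limit.

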